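# Wind the crank cap off the squat canister

### The job

Open the squat parts canister: wind its cap anticlockwise by the crank knob until the thread lets go, lift the cap off, and set it down upright in the middle of the steel tray. Leave the tall canister alone.

Things in the scene. Friction and masses are not known exactly. Their poses are not given: they have to be found in the camera images.
- cap: black ribbed screw cap, 54 mm across, 42 mm tall, hollow below, 0.16 kg. A flat slotted steel crank arm (18 mm wide, 6 mm thick) lies on its top, upper face 48 mm above the underside, reaching 58 mm from the axis. Origin: centre of the underside; z up, x along the arm. Starts screwed on the squat canister, underside 80 mm above the bench, arm pointing anywhere; about 1.5 mm sideways play.
- knob (a point): middle of the black crank knob: an upright cylinder 20 mm across, 36 mm tall, on the cap's arm, 38 mm from the cap's axis along its x, 68 mm above the cap's underside. It spins freely on its pin, so it can stay gripped while the gripper goes round in circles without turning; its foot slides 8 mm either way along the arm against a light spring, which forgives a circle a little off.
- canister: squat aluminium canister, 90 mm across, 80 mm tall to the shoulder on a 106 mm plate bolted down. Its neck rises 33 mm more inside the cap. Right-hand thread, turns lightly, rises 10 mm a turn: lets go after 2.0 turns anticlockwise seen from above (2.1 is safe, more is harmless), then the cap must rise 20 mm more to clear the neck. Origin: centre of underside; z up, the thread's axis.
- tray: shallow square steel tray, 150 mm a side, 18 mm high, walls and floor 4 mm thick, fixed to the bench. Origin: centre of its underside; z up.
- tall_canister: slim tall canister, 64 mm across, 150 mm tall to its shoulder, fixed to the bench, with the same kind of crank cap (knob's top 236 mm above the bench, crank reaching 58 mm from the axis). Not to be touched. Origin: centre of its underside; z up; x along its crank arm.
Not all that is in view belongs to the job. There is more than one size of the cap; the job needs the middle-sized.

How it is judged:
On the way:
1. the cap has come off the thread and is lifted clear above the neck of the squat canister (z of cap in the frame of canister above 0.115 m and horizontal distance between cap and canister below 0.06 m), for 0.05 s.
At the end, for the whole second after the job is handed in: The cap stands upright (within 8 degrees, open side down) at rest on the floor of the steel tray, its axis within 35 mm of the tray's centre (horizontal distance between cap and tray below 0.035 m and z of cap in the frame of tray below 0.01 m and angle between cap's own z axis and vertical below 0.15 rad and linear speed of cap below 0.02 m/s); the robot touches nothing.
It fails at once if the tall canister is touched (more than 2 N) (contact force between any of the arm, the fingers, cap and tall_canister above 2 N).
It also fails if it takes over 61 s, if anything falls off the work surface, if the arm or the gripper's body presses on something with over 40 N, if the wrist force passes 120 N, or if a joint passes its speed limit or range.

### The arm

A 6-joint arm with a two-finger parallel gripper is mounted at the origin on the work surface. World frame = base frame: x ahead of the robot, y to its left, z up, the work surface at z = 0. Lengths are in m, angles in rad, forces in N, time in s.
With the tool pointing down it reaches from about 0.325 to 0.875 m from the base axis. Payload 4.4 kg.
Tool frame: the origin (TCP) lies between the finger pads; the fingertips stand 19 mm ahead of it and the grasp point (between the pads) is the TCP (ctrl.tips_ahead is the distance from the TCP to the fingertips, in m); z points along the fingers, y is the line along which they close (so a half turn about z gives the same grasp; the last joint's range is limited). The gripper opens to 85 mm and grips with 20 to 120 N. Pads are 22 mm wide; open, the fingers measure 114 mm over their backs; the gripper's body (76 mm by 85 mm) begins 54 mm behind the grasp point. The pads swing forward as they close: fully open they stand 13 mm farther back than shut.
Start: joints at [1.01, 0.207, 1.542, -0, 1.393, -0.15], TCP at [0.23, 0.527, 0.25] pointing down, gripper open.
Joint ranges: [-2.73, 2.73], [-0.86, 2.22], [0.23, 2.46], [-1.11, 4.25], [0.08, 2.63], [-2.82, 2.82]. Speed limits (rad/s): [2.79, 2.79, 3.14, 3.14, 3.14, 3.14].

### API

Orientations are given as a rotation vector (axis times angle).
In Python, from workcell import ctrl, viewer, ticket, spotter gives the robot as it stands.
- The arm moves only by the tool jog_arm, never from a script. Its argument "motion" is a list of rows, each a list of 2 entries, a list of its own where there are three numbers: the shift along the tool's x, y, z in m, then the turn about the tool's z in degrees. In form: [[[x, y, z], yaw], ...]. A call has 1 to 12 rows; each row shifts and turns the commanded pose from where the row before left it, along the tool's axes as they then stand; what a row does not reach is not made up. A row lasts 1/8 s, in which the tool goes at most 62.5 mm and 10.7 degrees, less where a joint would pass 70% of its speed; a pose out of reach is approached as far as the arm can. A call with a gripper value outside its range is refused whole. "grip" is the opening, from 0 (shut) to 1 (fully open), set as the call begins (left out, the last holds). The fingers move at their own pace and stop on an object; "newtons" is the grip in N (left out, the last holds). Time passes only in rows, so rows that do not move let the fingers close. It gives the time, the measured TCP pose, the force, the opening and the grip force at its end, in the units of the state.
- ctrl.sense(): the state, without advancing time (a new reading comes with each control period).
- viewer.camera(name): name is "scene" or "top" or "wrist"; returns a dict with "img" (480x640x3 uint8, blue, green, red), "fx", "fy", "cx", "cy" (pixels), "dist_coeffs" ([k1, k2, p1, p2, k3] as OpenCV has them; the pictures are not rectified), "cam_to_world" (4x4, takes a point from camera to world coordinates). Camera axes: x right, y up, looking along -z (the intrinsics and any distortion apply to the point x, -y, -z); pixel columns grow to the right and rows downward; lengths in m; the calibration is good to about 2 mm. A picture is of the moment at which its call begins. There is no depth.
- ticket.sign_off(): hands the job in; it is judged then, once.
Trained networks look in the newest picture that a camera, given by its name, has taken for a name from the list of things; names that differ only in an ending like _2 or _b are one class to them, and where a whole thing is asked for, a point or a joint stands for the part that bears it (a point fixed in the world has none). Each returns a list of dicts, best first, with "confidence" (0 to 1); they miss things now and then, are a little off and sometimes report something else, mostly with a low value. They report only what shows in the picture. A call takes as long as a camera call. They do not tell look-alikes from the thing itself.
- spotter.masks_of(label, camera): "mask" (480x640 bool, what is visible of it) and "pixel" ([column, row] in pixels, amid what is visible of it).
The state is a dict: "clock": time; "joints": joint angles; "qvel": joint speeds; "joint_torque": joint torques, N m; "tcp_pos": TCP position; "tcp_rot": TCP orientation; "wrist_force": force on the tool from outside, world axes, zero at the start; "moment": the same for the moment, N m; "width": finger opening in m; "gripper_force": force on a finger pad.
Only numpy, scipy, OpenCV 4.12 (cv2) and the standard library are available. Lean on these libraries where they do the work, as an engineer would, in place of code of your own. Each camera call takes 0.05 s, during which the arm holds its last target. There are 200 camera calls.

## Working session

There is one attempt and no reset: what is moved stays moved. The work goes in short steps, Python scripts to look and compute and a tool call to move; the robot and the scene stay as the last step left them, time stands still between calls to the robot, and variables do not carry over. Pictures are saved under pics/ and viewed, at most 10 in all, crops included, and the job is handed in when it is done.

Besides the shell and the picture viewer there is one more tool, called as name(argument=value, ...), one argument or row to a line, values as JSON. jog_arm: Moves the arm, as the interface text tells. Its arguments: {"type":"object","properties":{"motion":{"type":"array","items":{"type":"array"}},"grip":{"type":"number"},"newtons":{"type":"number"}},"required":["motion"]}

```bash
mkdir -p pics
cat > h.py <<'E'
import numpy as np, cv2
from workcell import ctrl, viewer, ticket, spotter
def ray(c,px):
    K=np.array([[c['fx'],0,c['cx']],[0,c['fy'],c['cy']],[0,0,1]])
    u=cv2.undistortPoints(np.array([[px]],float),K,np.array(c['dist_coeffs'],float))[0,0]
    T=np.array(c['cam_to_world']); d=T[:3,:3]@np.array([u[0],-u[1],-1.]); return T[:3,3],d/np.linalg.norm(d)
def atz(c,px,z):
    o,d=ray(c,px); return o+d*(z-o[2])/d[2]
def tri(rs):
    A=sum(np.eye(3)-np.outer(d,d) for o,d in rs); b=sum((np.eye(3)-np.outer(d,d))@o for o,d in rs)
    return np.linalg.solve(A,b)
E
python3 - <<'E'
from h import *
C={}
for n in("scene","top"):
    C[n]=viewer.camera(n); cv2.imwrite(f"pics/{n}0.png",C[n]['img'])
    for l in("cap","knob","canister","tray","tall_canister"):
        for r in spotter.masks_of(l,n): print(n,l,round(r['confidence'],2),np.round(r['pixel']),r['mask'].sum())
E
```

```text
scene cap 0.89 [273. 205.] 422
scene cap 0.78 [196. 197.] 1221
scene cap 0.68 [235. 220.] 1054
scene knob 0.75 [183. 199.] 230
scene knob 0.67 [261. 200.] 60
scene knob 0.54 [221. 204.] 177
scene canister 0.76 [248. 255.] 2110
scene tray 0.61 [354. 299.] 5226
scene tall_canister 0.97 [478. 264.] 3246
scene tall_canister 0.28 [246. 252.] 1998
top cap 0.84 [400. 289.] 419
top cap 0.78 [418. 227.] 858
top cap 0.69 [484. 269.] 1545
top knob 0.66 [487. 251.] 216
top canister 0.76 [400. 238.] 1760
top tray 0.56 [294. 204.] 4753
top tall_canister 0.66 [185. 241.] 1826
```

View pics/scene0.png

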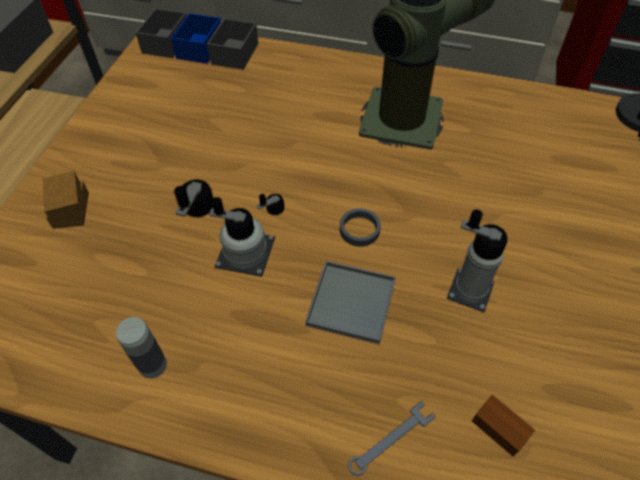

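View pics/top0.png

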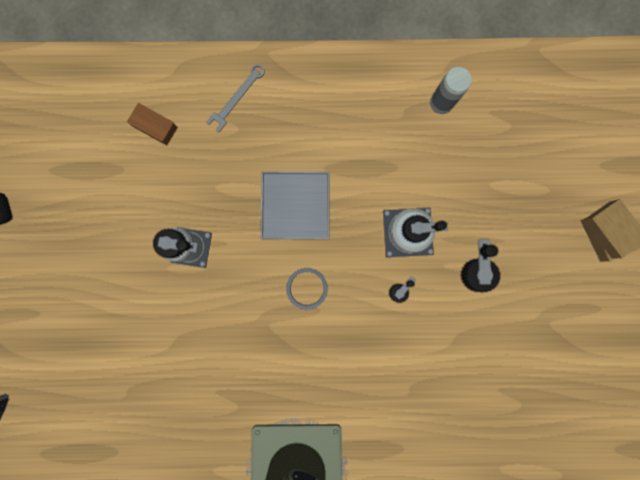

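Caps seen (top view): a large one loose on the bench at (484,269), a small one loose at (400,289), and the middle-sized one screwed onto the squat canister at (418,227), which is scene (235,220). The last fits the description. The tall canister with its own cap is at top (170,243), the tray at (295,206). I'll confirm with one enlarged crop and triangulate.

Run:
```python
from h import *
s=viewer.camera("scene");t=viewer.camera("top")
cv2.imwrite("pics/crop.png",np.hstack([cv2.resize(s['img'][170:290,160:300],None,fx=2.7,fy=2.7),cv2.resize(t['img'][190:310,370:510],None,fx=2.7,fy=2.7)]))
for n,a,b in(("knob",(218,208),(440,226)),("captop",(240,216),(417,229)),("tray",(351,303),(295.5,206))):
    print(n,tri([ray(s,a),ray(t,b)]))
print("tray top",atz(t,(295.5,206),.01), "tallcap", atz(t,(170,243),.19),"knob z.148",atz(t,(440,226),.155),"cap z.128",atz(t,(417,229),.128))
q=ctrl.sense();print(q['tcp_pos'],q['tcp_rot'],cv2.Rodrigues(np.array(q['tcp_rot']))[0].round(3),q['wrist_force'],q['clock'])
w=viewer.camera("wrist");T=np.array(w['cam_to_world']);print(T.round(3),w['fx'])
```

```text
knob [ 0.50856881 -0.29020549  0.13898435]
captop [ 0.50434753 -0.24806633  0.1221426 ]
tray [ 0.56845705 -0.00121071 -0.00420576]
tray top [ 0.56676518 -0.00208852  0.01      ] tallcap [0.47737822 0.22415122 0.19      ] knob z.148 [ 0.50742403 -0.28714996  0.155     ] cap z.128 [ 0.50410703 -0.24775502  0.128     ]
[0.22964241 0.52715329 0.25030782] [6.40777187e-01 3.07554694e+00 5.66991387e-05] [[-0.917  0.399  0.   ]
 [ 0.399  0.917  0.   ]
 [ 0.     0.    -1.   ]] [-0.23967194 -0.68830862 -0.09278892] 0.7
[[ 0.398 -0.879 -0.264  0.162]
 [ 0.917  0.381  0.114  0.556]
 [ 0.    -0.287  0.958  0.375]
 [ 0.     0.     0.     1.   ]] 366.39838887075587
```

View pics/crop.png

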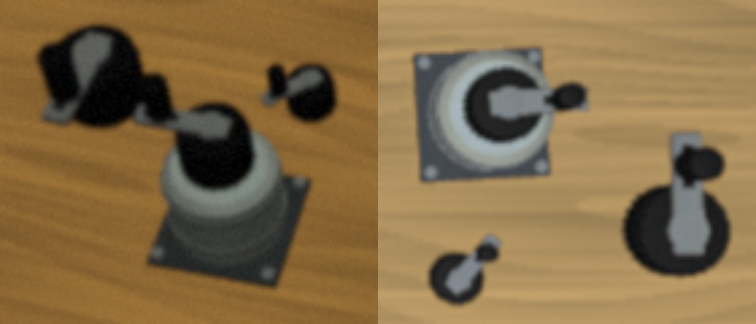

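Confirmed: the middle cap sits on the squat canister, crank pointing toward world -y. I'll go up and over, squaring the tool with the world axes.

jog_arm(
  motion=[
    [[0, 0, -0.05], -8],
    [[0, 0, -0.05], -8],
    [[0, 0, -0.05], -7.5],
    [[-0.018, -0.055, 0], 0],
    [[-0.018, -0.055, 0], 0],
    [[-0.018, -0.055, 0], 0],
    [[-0.018, -0.055, 0], 0],
    [[-0.018, -0.055, 0], 0],
    [[-0.018, -0.055, 0], 0],
    [[-0.018, -0.055, 0], 0],
    [[-0.018, -0.055, 0], 0],
    [[-0.018, -0.055, 0], 0],
  ],
  grip=1,
)

```text
clock: 2.25
tcp_pos: [0.3915, 0.0303, 0.4007]
tcp_rot: [0.001, 3.14, 0.0]
wrist_force: [1.0, 0.3, -1.2]
width: 0.0857
gripper_force: 0.0
```

jog_arm(
  motion=[
    [[-0.018, -0.055, 0], 0],
    [[-0.018, -0.055, 0], 0],
    [[-0.018, -0.055, 0], 0],
    [[-0.018, -0.055, 0], 0],
    [[-0.018, -0.055, 0.02], 0],
    [[0, 0, 0.05], 0],
    [[0, 0, 0], 0],
    [[0, 0, 0], 0],
  ],
)

```text
clock: 3.25
tcp_pos: [0.4818, -0.243, 0.3322]
tcp_rot: [-0.0, 3.14, -0.002]
wrist_force: [0.5, 0.2, 0.1]
width: 0.0856
gripper_force: 0.0
```

Run:
```python
from h import *
q=ctrl.sense();print(q['tcp_pos'],cv2.Rodrigues(np.array(q['tcp_rot']))[0].round(3),q['wrist_force'],q['clock'])
w=viewer.camera("wrist");cv2.imwrite("pics/w1.png",w['img'])
for l in("cap","knob","canister"):
    for r in spotter.masks_of(l,"wrist"): print(l,round(r['confidence'],2),np.round(r['pixel']),r['mask'].sum())
```

```text
[ 0.48175018 -0.24299491  0.33218814] [[-1.    -0.     0.002]
 [-0.     1.    -0.001]
 [-0.002 -0.001 -1.   ]] [0.46132451 0.21366647 0.1096202 ] 3.25
cap 0.79 [304. 238.] 3715
cap 0.76 [175. 145.] 5747
cap 0.56 [332. 101.] 1530
knob 0.76 [163. 184.] 987
knob 0.62 [267. 251.] 642
knob 0.47 [316. 119.] 173
canister 0.76 [317. 198.] 4471
```

View pics/w1.png

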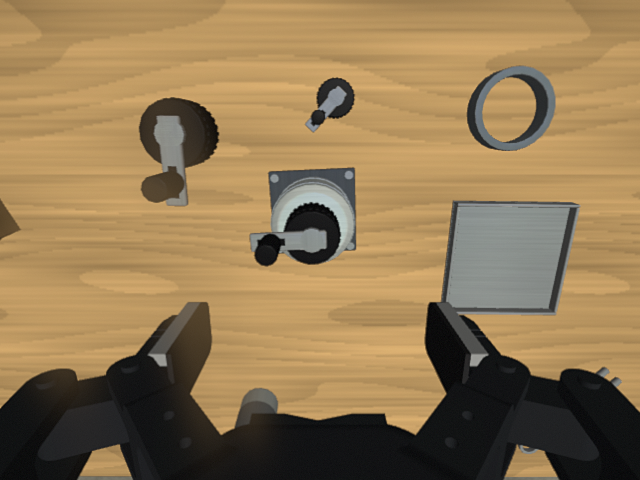

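The wrist view shows the squat canister's cap disc at about (313,234), the knob leaning from its foot (270,240) to its top (265,254), and the tray at about (510,257). Now the positions.

Run:
```python
from h import *
w=viewer.camera("wrist");s=viewer.camera("scene");t=viewer.camera("top")
m=max((r for r in spotter.masks_of("knob","wrist") if abs(r['pixel'][0]-267)<12),key=lambda r:r['confidence'])['mask']
v,u=np.nonzero(m);print("knob mask bbox",u.min(),u.max(),v.min(),v.max())
# cap black disc: dark px in mask
c=max((r for r in spotter.masks_of("cap","wrist") if abs(r['pixel'][0]-304)<15),key=lambda r:r['confidence'])['mask']
v,u=np.nonzero(c);print("cap bbox",u.min(),u.max(),v.min(),v.max())
k=tri([ray(w,(267,251)),ray(s,(218,208)),ray(t,(440,226))]);print("knob tri",k)
print("knob top@.166",atz(w,(265.5,256),.166),"mid@.148",atz(w,(267,251),.148))
print("cap top@.122",atz(w,(313,235),.122))
print("cap tri",tri([ray(w,(313,235)),ray(s,(240,216)),ray(t,(417,229))]))
for p in((243,250),(250,237),(326,239)):print("arm@.128",p,atz(w,p,.128))
P=[(270,171),(354,168),(356,249)]
P=[atz(w,p,.004)for p in P];print("plate",P,(P[0]+P[2])/2)
print("tray",atz(w,(510,257),.01),[atz(w,p,.018).round(3) for p in((453,201),(579,205),(558,315),(441,308))])
cv2.imwrite("pics/w1c.png",cv2.resize(w['img'][150:300,220:420],None,fx=4,fy=4,interpolation=cv2.INTER_CUBIC))
```

```text
knob mask bbox 255 280 233 264
cap bbox 251 340 202 263
knob tri [ 0.51155479 -0.28879087  0.14476809]
knob top@.166 [ 0.51198292 -0.28792697  0.166     ] mid@.148 [ 0.51365643 -0.28916631  0.148     ]
cap top@.122 [ 0.50627137 -0.24852412  0.122     ]
cap tri [ 0.50505192 -0.24801177  0.12329416]
arm@.128 (243, 250) [ 0.51953557 -0.31489671  0.128     ]
arm@.128 (250, 237) [ 0.50664025 -0.30757598  0.128     ]
arm@.128 (326, 239) [ 0.5083988  -0.23622063  0.128     ]
plate [array([ 0.45923476, -0.30293566,  0.004     ]), array([ 0.45537623, -0.20018962,  0.004     ]), array([ 0.55960715, -0.19438302,  0.004     ])] [ 0.50942095 -0.24865934  0.004     ]
tray [0.56795929 0.00485181 0.01      ] [array([ 0.493, -0.08 ,  0.018]), array([0.498, 0.074, 0.018]), array([0.647, 0.078, 0.018]), array([ 0.637, -0.08 ,  0.018])]
```

View pics/w1c.png

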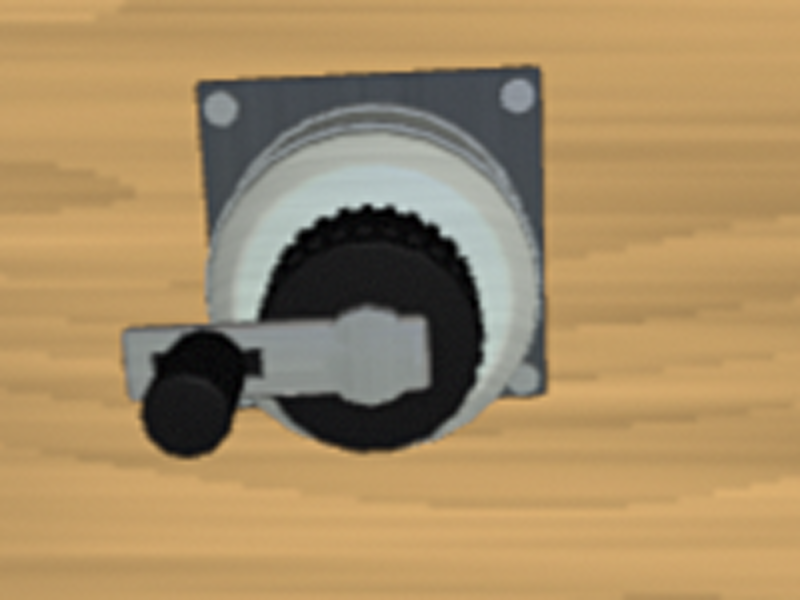

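Knob at about (0.510, -0.287) and the thread axis at about (0.508, -0.2487). Measured height agrees with the text. Descend and grip.

jog_arm(
  motion=[
    [[-0.014, -0.022, 0.03], 0],
    [[-0.014, -0.022, 0.03], 0],
    [[0, 0, 0.04], 0],
    [[0, 0, 0.04], 0],
    [[0, 0, 0.025], 0],
    [[0, 0, 0.015], 0],
    [[0, 0, 0], 0],
    [[0, 0, 0], 0],
  ],
)

```text
clock: 4.7
tcp_pos: [0.51, -0.2877, 0.1518]
tcp_rot: [0.001, 3.139, -0.003]
wrist_force: [-0.5, -0.1, 0.2]
width: 0.0858
gripper_force: 0.0
```

jog_arm(
  motion=[
    [[0, 0, 0], 0],
    [[0, 0, 0], 0],
    [[0, 0, 0], 0],
    [[0, 0, 0], 0],
    [[0, 0, 0], 0],
    [[0, 0, 0], 0],
  ],
  grip=0,
  newtons=60,
)

```text
clock: 5.45
tcp_pos: [0.5093, -0.2872, 0.1506]
tcp_rot: [0.001, 3.141, -0.001]
wrist_force: [0.1, -0.1, 2.6]
width: 0.0184
gripper_force: 58.6
```

Run:
```python
from h import *
import math
a0=-87
for n,st,N in(("turn",30,12),):
    r=[]
    for i in range(N):
        a,b=np.radians(a0+i*st),np.radians(a0+(i+1)*st)
        d=.038*np.array([np.cos(b)-np.cos(a),np.sin(b)-np.sin(a)])
        r.append([[round(-d[0],4),round(d[1],4),round(-.01*st/360,5)],0])
    print(r)
w=viewer.camera("wrist");cv2.imwrite("pics/w2.png",w['img'])
```

```text
[[[np.float64(-0.0187), np.float64(0.0061), -0.00083], 0], [[np.float64(-0.0132), np.float64(0.0146), -0.00083], 0], [[np.float64(-0.0041), np.float64(0.0192), -0.00083], 0], [[np.float64(0.0061), np.float64(0.0187), -0.00083], 0], [[np.float64(0.0146), np.float64(0.0132), -0.00083], 0], [[np.float64(0.0192), np.float64(0.0041), -0.00083], 0], [[np.float64(0.0187), np.float64(-0.0061), -0.00083], 0], [[np.float64(0.0132), np.float64(-0.0146), -0.00083], 0], [[np.float64(0.0041), np.float64(-0.0192), -0.00083], 0], [[np.float64(-0.0061), np.float64(-0.0187), -0.00083], 0], [[np.float64(-0.0146), np.float64(-0.0132), -0.00083], 0], [[np.float64(-0.0192), np.float64(-0.0041), -0.00083], 0]]
```

View pics/w2.png

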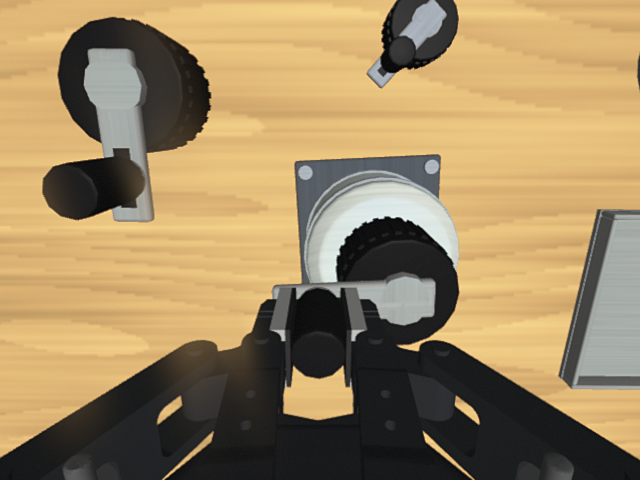

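The knob sits squarely between the pads at (318,335). I'll wind a first third of a turn and check forces.

jog_arm(
  motion=[
    [[-0.0187, 0.0061, -0.0008], 0],
    [[-0.0132, 0.0146, -0.0008], 0],
    [[-0.0041, 0.0192, -0.0008], 0],
    [[0.0061, 0.0187, -0.0009], 0],
    [[0, 0, 0], 0],
  ],
)

```text
clock: 6.12
tcp_pos: [0.5381, -0.226, 0.1532]
tcp_rot: [0.003, -3.14, -0.002]
wrist_force: [-0.3, -0.4, -2.3]
width: 0.0185
gripper_force: 58.8
```

Forces are small, so I'll keep winding.

jog_arm(
  motion=[
    [[0.0146, 0.0132, -0.0008], 0],
    [[0.0192, 0.0041, -0.0008], 0],
    [[0.0187, -0.0061, -0.0008], 0],
    [[0.0132, -0.0146, -0.0009], 0],
    [[0.0041, -0.0192, -0.0008], 0],
    [[-0.0061, -0.0187, -0.0008], 0],
    [[-0.0146, -0.0132, -0.0009], 0],
    [[-0.0192, -0.0041, -0.0008], 0],
    [[0, 0, 0], 0],
  ],
)

```text
clock: 7.25
tcp_pos: [0.5108, -0.289, 0.1603]
tcp_rot: [0.002, 3.14, -0.002]
wrist_force: [-0.2, 1.1, -1.5]
width: 0.0182
gripper_force: 58.7
```

jog_arm(
  motion=[
    [[-0.0187, 0.0061, -0.0008], 0],
    [[-0.0132, 0.0146, -0.0008], 0],
    [[-0.0041, 0.0192, -0.0009], 0],
    [[0.0061, 0.0187, -0.0008], 0],
    [[0.0146, 0.0132, -0.0008], 0],
    [[0.0192, 0.0041, -0.0009], 0],
    [[0.0187, -0.0061, -0.0008], 0],
    [[0.0132, -0.0146, -0.0008], 0],
    [[0.0041, -0.0192, -0.0009], 0],
    [[-0.0061, -0.0187, -0.0008], 0],
    [[-0.0146, -0.0132, -0.0008], 0],
    [[-0.0192, -0.0041, -0.0009], 0],
  ],
)

```text
clock: 8.75
tcp_pos: [0.5101, -0.2898, 0.1702]
tcp_rot: [0.005, 3.141, -0.001]
wrist_force: [-0.2, 0.7, -2.7]
width: 0.0187
gripper_force: 58.6
```

jog_arm(
  motion=[
    [[-0.0187, 0.0061, -0.0008], 0],
    [[-0.0132, 0.0146, -0.0008], 0],
    [[0, 0, 0], 0],
    [[0, 0, 0], 0],
  ],
)

```text
clock: 9.25
tcp_pos: [0.5408, -0.2657, 0.1716]
tcp_rot: [0.001, -3.141, -0.0]
wrist_force: [0.6, 0.2, -2.4]
width: 0.0185
gripper_force: 58.7
```

2.17 turns wound. Lift straight up gently.

jog_arm(
  motion=[
    [[0, 0, -0.005], 0],
    [[0, 0, -0.007], 0],
    [[0, 0, -0.008], 0],
    [[0, 0, -0.008], 0],
    [[0, 0, -0.008], 0],
    [[0, 0, -0.008], 0],
    [[0, 0, -0.006], 0],
    [[0, 0, 0], 0],
    [[0, 0, 0], 0],
  ],
)

```text
clock: 10.38
tcp_pos: [0.5408, -0.2662, 0.2214]
tcp_rot: [-0.001, -3.141, -0.001]
wrist_force: [0.3, 1.4, -2.4]
width: 0.0186
gripper_force: 58.7
```

Run:
```python
from h import *
s=viewer.camera("scene");w=viewer.camera("wrist")
cv2.imwrite("pics/lift.png",np.hstack([cv2.resize(s['img'][130:290,160:320],(400,400)),cv2.resize(w['img'],(400,400))]))
```

```text
(no output)
```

View pics/lift.png

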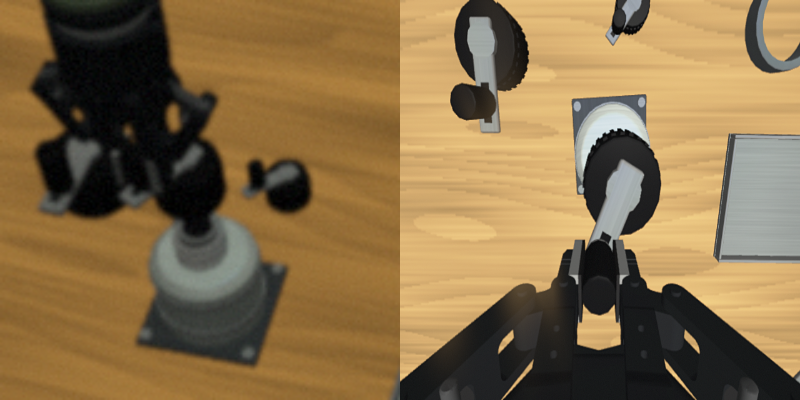

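The cap is off, with the bare neck visible below it (left panel (200,235)), and it hangs level. Carry it slowly toward the tray.

jog_arm(
  motion=[
    [[-0.001, 0.004, 0], 0],
    [[-0.002, 0.008, 0], 0],
    [[-0.003, 0.012, 0], 0],
    [[-0.003, 0.013, 0], 0],
    [[-0.003, 0.013, 0], 0],
    [[-0.003, 0.013, 0], 0],
    [[-0.003, 0.013, 0], 0],
    [[-0.003, 0.013, 0], 0],
    [[-0.003, 0.013, 0], 0],
    [[-0.003, 0.013, 0], 0],
    [[-0.003, 0.013, 0], 0],
    [[-0.003, 0.013, 0], 0],
  ],
)

```text
clock: 11.98
tcp_pos: [0.5743, -0.1245, 0.2218]
tcp_rot: [-0.001, -3.142, -0.0]
wrist_force: [-0.1, 0.2, -2.1]
width: 0.0184
gripper_force: 58.7
```

jog_arm(
  motion=[
    [[-0.003, 0.013, 0], 0],
    [[-0.003, 0.013, 0], 0],
    [[-0.003, 0.013, 0], 0],
    [[-0.003, 0.013, 0], 0],
    [[-0.003, 0.013, 0], 0],
    [[-0.003, 0.013, 0], 0],
    [[-0.003, 0.013, 0], 0],
    [[-0.002, 0.01, 0], 0],
    [[-0.001, 0.006, 0], 0],
    [[-0.001, 0.003, 0], 0],
    [[0, 0, 0], 0],
    [[0, 0, 0], 0],
  ],
)

```text
clock: 13.48
tcp_pos: [0.5991, -0.0157, 0.2218]
tcp_rot: [-0.002, -3.142, 0.0]
wrist_force: [-0.1, -0.2, -2.2]
width: 0.0183
gripper_force: 58.7
```

Run:
```python
from h import *
w=viewer.camera("wrist")
cv2.imwrite("pics/w3.png",w['img'])
```

```text
(no output)
```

View pics/w3.png

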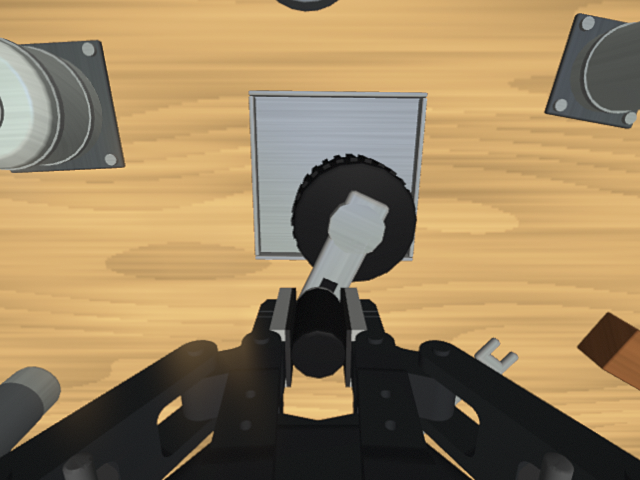

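The cap's boss is at (357,226), still hanging level; tray rim corners at (250,92), (427,94), (413,260), (257,258).

Run:
```python
from h import *
w=viewer.camera("wrist")
c=atz(w,(357,226),.199);t=np.mean([atz(w,p,.018) for p in((250,92),(427,94),(413,260),(257,258))],0)
print("cap",c,"tray",t,"world shift",t-c)
```

```text
cap [5.64119553e-01 2.33386266e-04 1.99000000e-01] tray [0.57013356 0.00088797 0.018     ] world shift [ 0.00601401  0.00065458 -0.181     ]
```

Shift +5 mm in x, then descend to about 6 mm above the floor.

jog_arm(
  motion=[
    [[-0.002, 0, 0.006], 0],
    [[-0.003, 0.001, 0.012], 0],
    [[0, 0, 0.018], 0],
    [[0, 0, 0.02], 0],
    [[0, 0, 0.02], 0],
    [[0, 0, 0.02], 0],
    [[0, 0, 0.02], 0],
    [[0, 0, 0.015], 0],
    [[0, 0, 0.008], 0],
    [[0, 0, 0.002], 0],
    [[0, 0, 0], 0],
    [[0, 0, 0], 0],
  ],
)

```text
clock: 15.08
tcp_pos: [0.6049, -0.0145, 0.0817]
tcp_rot: [0.001, 3.14, -0.001]
wrist_force: [0.1, 0.6, -1.9]
width: 0.0186
gripper_force: 58.7
```

jog_arm(
  motion=[
    [[0, 0, 0.002], 0],
    [[0, 0, 0.002], 0],
    [[0, 0, 0.0015], 0],
    [[0, 0, 0], 0],
  ],
)

```text
clock: 15.58
tcp_pos: [0.604, -0.0144, 0.075]
tcp_rot: [-0.001, -3.141, -0.0]
wrist_force: [0.2, -0.3, -1.9]
width: 0.0186
gripper_force: 58.7
```

jog_arm(
  motion=[
    [[0, 0, 0.001], 0],
    [[0, 0, 0], 0],
    [[0, 0, 0], 0],
  ],
)

```text
clock: 15.95
tcp_pos: [0.6045, -0.0145, 0.0747]
tcp_rot: [0.001, 3.141, -0.0]
wrist_force: [-0.2, 0.2, 0.7]
width: 0.0186
gripper_force: 58.8
```

The floor contact shows (force went from -1.9 to +0.7 N). Release and retreat.

jog_arm(
  motion=[
    [[0, 0, 0], 0],
    [[0, 0, 0], 0],
    [[0, 0, 0], 0],
    [[0, 0, 0], 0],
    [[0, 0, 0], 0],
  ],
  grip=0.7,
)

```text
clock: 16.58
tcp_pos: [0.6042, -0.0144, 0.0743]
tcp_rot: [-0.001, -3.142, 0.0]
wrist_force: [0.4, 0.2, -0.5]
width: 0.0595
gripper_force: 0.0
```

jog_arm(
  motion=[
    [[0, 0, -0.01], 0],
    [[0, 0, -0.02], 0],
    [[0, 0, -0.03], 0],
    [[0, 0, -0.04], 0],
    [[0, 0, -0.04], 0],
    [[0, 0, -0.04], 0],
    [[0, 0, 0], 0],
    [[0, 0, 0], 0],
  ],
)

```text
clock: 17.58
tcp_pos: [0.6041, -0.0144, 0.255]
tcp_rot: [0.001, 3.141, -0.0]
wrist_force: [0.1, 0.2, -0.2]
width: 0.0596
gripper_force: 0.0
```

Run:
```python
from h import *
w=viewer.camera("wrist");s=viewer.camera("scene")
cv2.imwrite("pics/end.png",np.hstack([cv2.resize(w['img'],(400,300)),cv2.resize(s['img'][230:350,280:440],(400,300))]))
```

```text
(no output)
```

View pics/end.png

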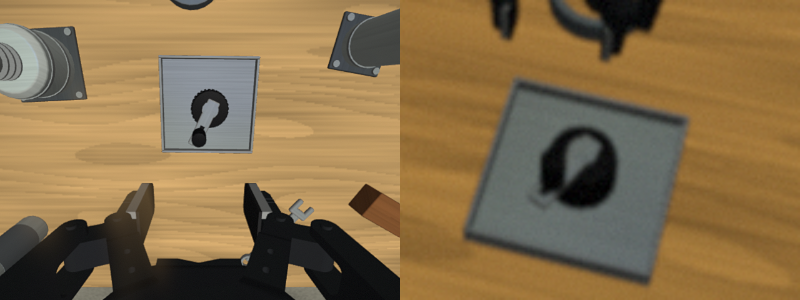

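The cap stands upright in the middle of the tray (left panel about (210,107), tray centre (210,104)), and the gripper is clear of it.

```bash
python3 -c "
from h import *
print(ticket.sign_off())"
```

```text
the job is handed in; nothing more can be done
None
```

I unscrewed the squat canister's cap, lifted it clear and set it upright in the middle of the steel tray. The tall canister was left alone, and I handed the job in at about 17.6 s; sign-off returned no verdict.

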